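# Drive the stuck die slug out of the tea-tablet mould

## Task

The brass die slug is stuck in the tea-tablet mould. Take the drift out of its stand, feel for the hole in the mould's top plate and push the slug gently down through the mould until it drops onto the cork tray underneath, then stand the drift back in its stand, fully down, and let go. The mould is old: never press on it with more than 35 N, and leave the tea things where they are.

Things in the scene. Friction and masses are not known exactly. Their poses are not given: they have to be found in the camera images.
- drift_grip (a point): centre of the square wooden handle (22 x 22 x 50 mm high, flats square to this point's x and y) of the drift, upright in its stand, z up. Below the handle a brass collar 34 mm across, 6 mm thick, then a steel shaft 13 mm in diameter, 58 mm long. From here 89 mm down to the shaft's foot, 31 mm down to the collar's underside, 25 mm up to the top. About 160 g
- drift_tip (a point): centre of the foot of the drift's shaft; the last 3 mm taper to 10 mm in diameter; axes as drift_grip
- stand_mouth (a point): centre of the mouth of the round hole in the drift's fixed stand (light wooden block 70 x 70 mm, top face 70 mm above the table). The hole is 18 mm across, straight down, 64 mm deep; the drift's collar rests on the top face. z up
- tray_mid (a point): centre of the cork floor of the fixed square catch tray (156 mm square, rim 20 mm high, floor 8 mm above the table) in which the mould stands on four steel posts (14 mm thick, 84 mm apart); z up, x and y along the sides. The slug must drop here
- mould_about (a point): only roughly the hole's mouth: 104 mm above tray_mid, level with the top of the mould's light wooden guide plate (110 x 110 x 18 mm, hole 16 mm across, straight down). The mould is fixed, square with the tray but off its centre: the true hole lies up to 10 mm away along x and up to 10 mm along y, new each time, never read out: see it or feel for it with the drift. Brass nuts 4 mm high at the corners
- catch0 (a joint): opening (m, 0 closed) of one of the mould's four spring catches; the brass slug (17 mm across, 20 mm long, 35 g) sits on them, on the hole's axis, its top 19 mm below the guide plate's top, in the die plate (20 mm thick, underside 60 mm above the table). Pushed past them with 8 to 20 N it opens them about 1.5 mm, then falls. At full depth (collar on the guide plate) the shaft ends 6 mm below the die plate
- teapot_mid (a point): bystander, leave alone: brown clay side-handle teapot, 92 mm across, 80 mm high; point at its middle
- pitcher_mid (a point): bystander, leave alone: amber glass pitcher, 72 mm across, 85 mm high; point at its middle
- cup_a_mid (a point): bystander, leave alone: small white tea cup, 60 mm across, 42 mm high; point at its middle
- cup_b_mid (a point): bystander, leave alone: small white tea cup, 60 mm across, 42 mm high; point at its middle
- caddy_mid (a point): bystander, leave alone: blue ceramic tea jar with wooden lid, 72 mm across, 110 mm high; point at its middle
- tea_cake_mid (a point): bystander, leave alone: dark pressed tea cake, a disc 190 mm across, 30 mm thick; point at its middle
- scoop_mid (a point): bystander, leave alone: light wooden tea scoop, 170 mm long, lying flat; point at its middle

How it is judged:
On the way, in this order (a step that is already met when the one before it is completed fails the run):
1. the drift's foot is in the hole of the guide plate, at least 8 mm below its top face (x of drift_tip in the frame of tray_mid between -0.015 and 0.015 m and y of drift_tip in the frame of tray_mid between -0.015 and 0.015 m and z of drift_tip in the frame of tray_mid below 0.096 m and angle between drift_tip's own z axis and vertical below 0.2 rad), for 0.1 s.
2. with the drift at least 35 mm down in the mould, the slug has dropped clear of the die plate onto the tray (x of drift_tip in the frame of tray_mid between -0.015 and 0.015 m and y of drift_tip in the frame of tray_mid between -0.015 and 0.015 m and z of drift_tip in the frame of tray_mid below 0.069 m and contact force between tray and anything else above 0.1 N), for 0.1 s.
At the end, for the whole second after the job is handed in: The slug has come out and rests on the cork tray (the tray carries more than 0.1 N), and the drift stands released and still in its stand: foot at least 53 mm below the mouth of the stand's hole and within 8 mm of its axis, tilted less than 0.12 rad (contact force between tray and anything else above 0.1 N and horizontal distance between drift_tip and stand_mouth below 0.008 m and z of drift_tip in the frame of stand_mouth below -0.053 m and angle between drift_grip's own z axis and vertical below 0.12 rad and linear speed of drift below 0.03 m/s); the robot touches nothing.
It fails at once if the drift is pressed on the mould with more than 35 N (contact force between drift and mould above 35 N).
It fails at once if the gripper presses on the mould with more than 35 N (contact force between any of the arm, the fingers and mould above 35 N).
It fails at once if a bystander is moved by more than 20 mm (distance of any of teapot_mid, pitcher_mid, cup_a_mid, cup_b_mid, caddy_mid, tea_cake_mid, scoop_mid from where it was at the start of the episode above 0.02 m).
It also fails if it takes over 72 s, if anything falls off the work surface, if the arm or the gripper's body presses on something with over 40 N, if the wrist force passes 120 N, or if a joint passes its speed limit or range.

## Robot

A 6-joint arm with a two-finger parallel gripper is mounted at the origin on the work surface. World frame = base frame: x ahead of the robot, y to its left, z up, the work surface at z = 0. Lengths are in m, angles in rad, forces in N, time in s.
With the tool pointing down it reaches from about 0.325 to 0.925 m from the base axis. Payload 3.1 kg.
Tool frame: the origin (TCP) lies at the very end of the fingers, on their centre line; the grasp point (between the pads) lies robot.pinch_z behind it (robot.pinch_z is the distance from the TCP to the grasp point, in m); z points along the fingers, y is the line along which they close (so a half turn about z gives the same grasp; the last joint's range is limited). The gripper opens to 85 mm and grips with 20 to 120 N. Pads are 22 mm wide; open, the fingers measure 114 mm over their backs; the gripper's body (76 mm by 85 mm) begins 54 mm behind the grasp point. The pads swing forward as they close: fully open they stand 13 mm farther back than shut.
Start: joints at [0.992, 0.217, 1.613, -0, 1.311, -0.112], TCP at [0.281, 0.558, 0.231] pointing down, gripper open.
Joint ranges: [-2.75, 2.75], [-0.78, 2.1], [0.31, 2.55], [-1.13, 4.27], [0.13, 2.63], [-2.58, 2.58]. Speed limits (rad/s): [2.79, 2.79, 3.14, 3.14, 3.14, 3.14].

## Interface

Orientations are given as a unit quaternion [x, y, z, w].
In Python, from bench import robot, read_camera, camera_params, finder gives the robot as it stands.
- The arm moves only by the tool carry_out, never from a script. Its arguments are lists of equal length, an entry for each row: "translation": the shift along the tool's x, y, z in mm, a list of three; "twist": the turn, a rotation vector about the tool's x, y, z in rad, a list of three; "hand": the opening, from 0 (shut) to 1 (fully open). In form: {"translation": [[dx, dy, dz], ...], "twist": [[wx, wy, wz], ...], "hand": [hand, ...]}. A call has 1 to 12 rows; each row is the pose to reach, as a shift and turn from the pose commanded when the call began, along the tool's axes at that moment; what a row does not reach only later rows make up. A row lasts 1/12 s, in which the tool goes at most 41.7 mm and 7.16 degrees, less where a joint would pass 70% of its speed; a pose out of reach is approached as far as the arm can. A call with a gripper value outside its range is refused whole. The fingers move at their own pace and stop on an object; the grip force is fixed at half the most. Time passes only in rows, so rows that repeat a pose let the fingers close. It gives the time, the measured TCP pose, the force, the opening and the grip force at its end, in the units of the state.
- robot.state(): the state, without advancing time (a new reading comes with each control period).
- read_camera(name): name is "scene" or "top" or "wrist"; returns the picture (480x640x3 uint8, red, green, blue); there is no depth.
- camera_params(name): a dict with "vertical_fov" (degrees; the focal length in pixels is half the picture's height over the tangent of half this angle, whatever the lens; pixels are square), "cx", "cy" (the principal point, pixels), "camera_from_world" (4x4, takes a point from world to camera coordinates). Camera axes: x right, y up, looking along -z (the intrinsics and any distortion apply to the point x, -y, -z); pixel columns grow to the right and rows downward; lengths in m; the calibration is good to about 2 mm. The wrist camera is an equidistant fisheye: a pixel r from the principal point sees the ray r / f radians off the axis. A picture is of the moment at which its call begins: read the wrist's pose just before it. camera_params takes no time and is no camera call; for the wrist camera it gives the pose at the moment of the call.
- robot.close_job(): hands the job in; it is judged then, once.
Trained networks look in the newest picture that a camera, given by its name, has taken for a name from the list of things; names that differ only in an ending like _2 or _b are one class to them, and where a whole thing is asked for, a point or a joint stands for the part that bears it (a point fixed in the world has none). Each returns a list of dicts, best first, with "confidence" (0 to 1); they miss things now and then, are a little off and sometimes report something else, mostly with a low value. They report only what shows in the picture. A call takes as long as a camera call.
- finder.trace(thing, camera): "pixels" (480x640 bool, what is visible of it) and "extent" ([left, top, right, bottom] in pixels, round what is visible of it).
- finder.pinpoint(thing, camera): "position" ([column, row] in pixels: a listed point, or the origin of a listed thing).
The state is a dict: "time_s": time; "q": joint angles; "joint_vel": joint speeds; "joint_torque": joint torques, N m; "eef_pos": TCP position; "tool_rot": TCP orientation; "contact_force": force on the tool from outside, world axes, zero at the start; "torque": the same for the moment, N m; "finger_gap": finger opening in m; "grasp_force": force on a finger pad.
Only numpy, scipy, OpenCV 4.12 (cv2) and the standard library are available. Lean on these libraries where they do the work, as an engineer would, in place of code of your own. Each camera call takes 0.05 s, during which the arm holds its last target. There are 200 camera calls.

## Working session

There is one attempt and no reset: what is moved stays moved. The work goes in short steps, Python scripts to look and compute and a tool call to move; the robot and the scene stay as the last step left them, time stands still between calls to the robot, and variables do not carry over. Pictures are saved under pics/ and viewed, at most 10 in all, crops included, and the job is handed in when it is done.

Besides the shell and the picture viewer there is one more tool, called by a JSON object that holds its "method" and its "body", one argument or row to a line. carry_out: Moves the arm, as the interface text tells. Its arguments: {"type":"object","properties":{"translation":{"type":"array","items":{"type":"array","items":{"type":"number"}}},"twist":{"type":"array","items":{"type":"array","items":{"type":"number"}}},"hand":{"type":"array","items":{"type":"number"}}},"required":["translation","twist","hand"]}

```bash
mkdir -p pics; cat > h.py <<'E'
import numpy as np, cv2
from scipy.spatial.transform import Rotation as R
from bench import robot, read_camera, camera_params, finder
def ray(cam,px,P=None):
    P=P or camera_params(cam); f=240/np.tan(np.radians(P["vertical_fov"]/2))
    u=(px[0]-P["cx"])/f; v=(px[1]-P["cy"])/f
    if cam=="wrist":
        r=np.hypot(u,v); s=np.sin(r)/r if r>1e-9 else 1; d=np.array([u*s,-v*s,-np.cos(r)])
    else: d=np.array([u,-v,-1.])
    T=np.array(P["camera_from_world"]); A=T[:3,:3]
    return -A.T@T[:3,3], A.T@d
def at_z(cam,px,z,P=None):
    o,d=ray(cam,px,P); return o+d*(z-o[2])/d[2]
def proj(cam,p,P=None):
    P=P or camera_params(cam); f=240/np.tan(np.radians(P["vertical_fov"]/2))
    T=np.array(P["camera_from_world"]); c=T[:3,:3]@p+T[:3,3]; x,y,z=c[0],-c[1],-c[2]
    if cam=="wrist":
        r=np.hypot(x,y); k=np.arctan2(r,z)/max(r,1e-9); x,y,z=x*k,y*k,1
    return np.array([P["cx"]+f*x/z,P["cy"]+f*y/z])
def tri(obs):
    A=np.zeros((3,3));b=np.zeros(3)
    for o,d in obs:
        d=d/np.linalg.norm(d);M=np.eye(3)-np.outer(d,d);A+=M;b+=M@o
    return np.linalg.solve(A,b)
E
cat > a.py <<'E'
from h import *
np.set_printoptions(precision=4,suppress=True)
s=robot.state();print(s, robot.pinch_z)
ims={c:read_camera(c) for c in("scene","top","wrist")}
cv2.imwrite("pics/a.png",cv2.resize(np.hstack([ims["scene"],ims["top"]]),(800,300))[...,::-1])
cv2.imwrite("pics/top.png",ims["top"][...,::-1])
for n in ["drift_grip","drift_tip","stand_mouth","tray_mid","mould_about"]:
    obs=[]
    for c in ims:
        r=finder.pinpoint(n,c)
        if r:
            print(n,c,np.array(r[0]["position"]),round(r[0]["confidence"],2))
            if c!="wrist" or r[0]["confidence"]>.5: obs.append(ray(c,r[0]["position"]))
            z={"drift_grip":.101,"stand_mouth":.07,"tray_mid":.008,"mould_about":.112,"drift_tip":.012}[n]
            print("   ",at_z(c,r[0]["position"],z))
    if len(obs)>1: print(" tri",tri(obs))
E
python3 a.py
```

```text
{'time_s': 0.0, 'q': array([ 0.9918,  0.2178,  1.6149, -0.    ,  1.3113, -0.1122]), 'joint_vel': array([ 0.0005,  0.0001, -0.0009,  0.0004,  0.0001, -0.0012]), 'joint_torque': array([ -0.0001, -39.6856, -30.3849,  -0.0002,   0.0098,  -0.    ]), 'eef_pos': array([0.2808, 0.5574, 0.23  ]), 'tool_rot': array([ 0.2313,  0.9729, -0.0012, -0.0004]), 'contact_force': array([-0.1498,  1.2155, -1.1187]), 'torque': array([-0.0021, -0.0135, -0.0043]), 'grasp_force': 0.0, 'finger_gap': 0.08522986283954531} 0.0187
drift_grip scene [356.1 191.7] 0.52
    [0.5346 0.0857 0.101 ]
drift_grip top [290.9 276.7] 0.57
    [0.5355 0.085  0.101 ]
 tri [0.5356 0.0851 0.1022]
stand_mouth scene [358.2 198.1] 0.6
    [0.5293 0.0942 0.07  ]
stand_mouth top [286.9 278.3] 0.79
    [0.532 0.098 0.07 ]
 tri [0.5313 0.0958 0.072 ]
tray_mid scene [264.8 214. ] 0.62
    [ 0.48   -0.1202  0.008 ]
tray_mid wrist [ 57.2 452.6] 0.85
    [ 0.4739 -0.121   0.008 ]
 tri [ 0.476  -0.1212  0.0061]
mould_about wrist [269.5 423.1] 0.19
    [0.4309 0.4269 0.112 ]
```

View pics/top.png

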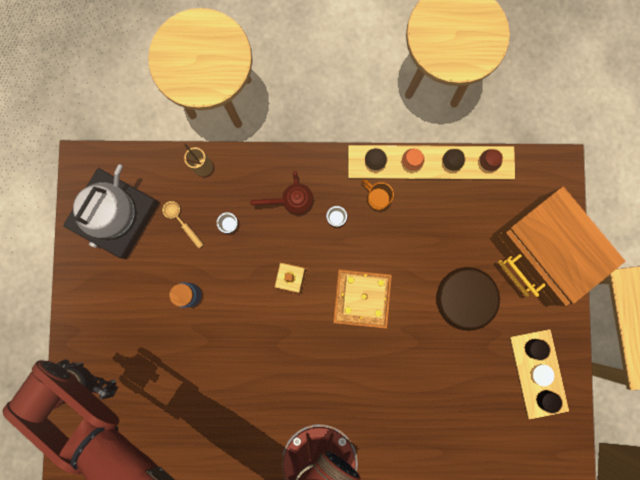

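View pics/a.png

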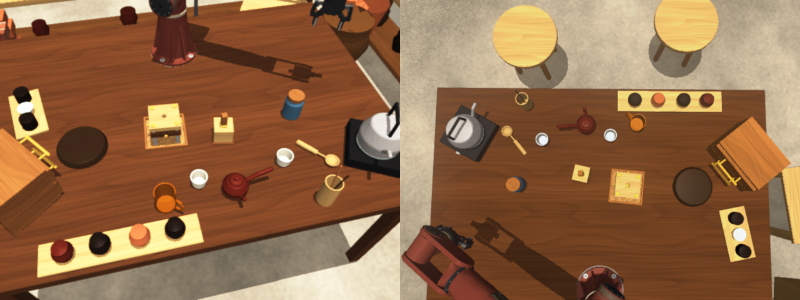

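The top view shows the stand with the drift at about (290,278) and the mould at about (363,298), with its hole near (364,296). Next I fly over the stand for a close look.

```bash
cat >> h.py <<'E'
np.set_printoptions(precision=4,suppress=True)
def go(x,y,z,yaw=None,s=None):
    """tool-frame shift (mm) and twist to TCP world target, tool down, tool y axis at yaw (mod pi)"""
    s=s or robot.state(); A=R.from_quat(s["tool_rot"]); M=A.as_matrix()
    if yaw is None: yaw=np.arctan2(M[1,1],M[0,1])
    cur=np.arctan2(M[1,1],M[0,1]); yaw=cur+(yaw-cur+np.pi/2)%np.pi-np.pi/2
    yy=np.array([np.cos(yaw),np.sin(yaw),0]); zz=np.array([0,0,-1.]); B=np.c_[np.cross(yy,zz),yy,zz]
    print("shift",(M.T@(np.array([x,y,z])-s["eef_pos"])*1e3).round(1),"twist",R.from_matrix(M.T@B).as_rotvec().round(4),"yaw",yaw)
E
python3 - <<'E'
from h import *
s=robot.state();M=R.from_quat(s["tool_rot"]).as_matrix()
T=np.array(camera_params("wrist")["camera_from_world"]);c=-T[:3,:3].T@T[:3,3]
print("cam in tool",M.T@(c-s["eef_pos"]),"axis",M.T@T[:3,:3].T@[0,0,-1]); print(M)
im=read_camera("top")
for n in["stand_mouth","drift_grip","tray_mid","mould_about","catch0"]:
    r=finder.trace(n,"top")
    if r:
        p=np.argwhere(r[0]["pixels"])[:,::-1].astype(np.float32); print(n,r[0]["confidence"],cv2.minAreaRect(p))
cr=im[250:340,260:400]; cv2.imwrite("pics/crop.png",cv2.resize(cr,None,fx=5.5,fy=5.5,interpolation=cv2.INTER_CUBIC)[...,::-1])
go(.533,.09,.26)
print(at_z("top",[364,296],.112),at_z("top",[290.5,278],.07))
for z,pts in((.112,[(344,275),(385,278),(381,318),(341,316)]),):pass
E
```

```text
cam in tool [ 0.0824 -0.0012 -0.1417] axis [-0.3249 -0.0001  0.9457]
[[-0.893   0.45    0.    ]
 [ 0.45    0.893   0.0001]
 [ 0.      0.0001 -1.    ]]
stand_mouth 0.95 ((290.4176330566406, 277.8705749511719), (28.7432861328125, 29.7194766998291), 12.52880859375)
tray_mid 0.77 ((362.5098876953125, 298.9010009765625), (53.53299331665039, 53.43349075317383), 5.710593223571777)
mould_about 0.73 ((362.29583740234375, 299.8064880371094), (55.70273971557617, 55.325443267822266), 5.906140327453613)
shift [-435.5 -304.8  -28.7] twist [-0.0001 -0.     -0.    ] yaw 1.1039845970598021
[ 0.4831 -0.1188  0.112 ] [0.5329 0.0878 0.07  ]
```

View pics/crop.png

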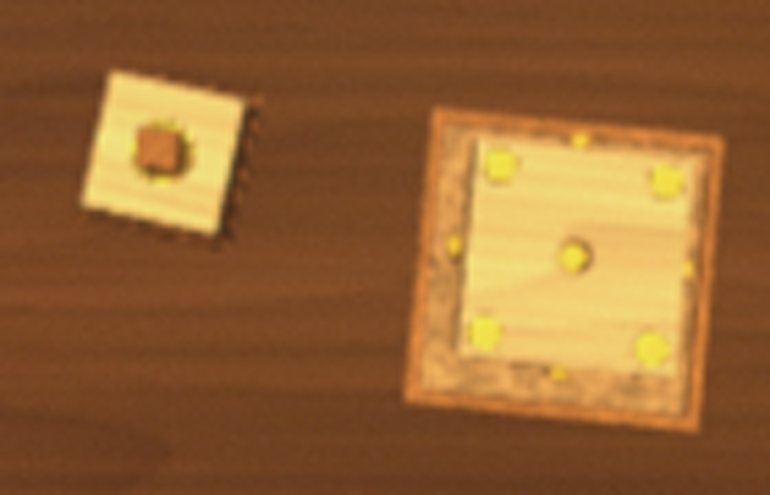

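Crop: the mould hole shows at crop (574,256), which is about (364.4,296.5) in the top picture. The drift handle sits slightly rotated on its stand at about (289,277).

{"method": "carry_out", "body": {
  "translation": [
    [-36,-25,-3],
    [-73,-51,-5],
    [-109,-76,-7],
    [-145,-102,-10],
    [-181,-127,-12],
    [-218,-152,-14],
    [-254,-178,-17],
    [-290,-203,-19],
    [-327,-229,-22],
    [-363,-254,-24],
    [-399,-279,-26],
    [-435,-305,-29]
  ],
  "twist": [
    [0,0,-0.02],
    [0,0,-0.05],
    [0,0,-0.075],
    [0,0,-0.1],
    [0,0,-0.125],
    [0,0,-0.15],
    [0,0,-0.175],
    [0,0,-0.2],
    [0,0,-0.225],
    [0,0,-0.25],
    [0,0,-0.275],
    [0,0,-0.3]
  ],
  "hand": [1,1,1,1,1,1,1,1,1,1,1,1]
}}

```text
time_s: 2.2
eef_pos: [0.5181, 0.1164, 0.2588]
tool_rot: [0.083, 0.997, 0.0, 0.0]
contact_force: [1.0, 0.6, 0.4]
finger_gap: 0.0851
grasp_force: 0.0
```

{"method": "carry_out", "body": {
  "translation": [
    [0,0,0],
    [0,0,0],
    [0,0,0]
  ],
  "twist": [
    [0,0,0],
    [0,0,0],
    [0,0,0]
  ],
  "hand": [1,1,1]
}}

```text
time_s: 2.45
eef_pos: [0.5173, 0.1185, 0.2583]
tool_rot: [0.084, 0.996, 0.0, -0.0]
contact_force: [-0.5, -0.1, -0.6]
finger_gap: 0.0856
grasp_force: 0.0
```

```bash
cat > b.py <<'E'
from h import *
s=robot.state();print(s["time_s"],s["eef_pos"],s["contact_force"])
P=camera_params("wrist");im=read_camera("wrist");cv2.imwrite("pics/w1.png",im[...,::-1])
for n,z in(("drift_grip",.101),("stand_mouth",.07),("tray_mid",.008),("mould_about",.112)):
    for r in finder.pinpoint(n,"wrist")[:1]: print(n,np.array(r["position"]),r["confidence"],at_z("wrist",r["position"],z,P))
    for r in finder.trace(n,"wrist")[:1]: print("  trace",r["confidence"],r["extent"])
E
python3 b.py
```

```text
2.45 [0.5173 0.1185 0.2583] [-0.456  -0.0862 -0.5783]
drift_grip [287.8 248.1] 0.61 [0.5343 0.087  0.101 ]
  trace 0.78 [268.2, 218.2, 309.0, 268.5]
stand_mouth [291.2 236.3] 0.87 [0.5337 0.0879 0.07  ]
  trace 0.74 [255.4, 183.8, 335.6, 269.8]
  trace 0.88 [50.6, 129.6, 186.1, 266.9]
```

View pics/w1.png

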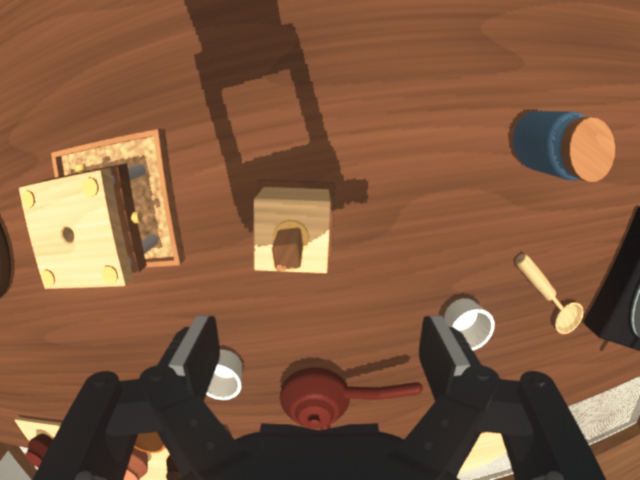

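The wrist picture shows the drift on its stand at about (287,248), the mould plate on the left with its hole at about (68,234), and the teapot and cups beyond. I need the handle's yaw, so I crop it.

```bash
python3 - <<'E'
from h import *
P=camera_params("wrist");im=cv2.imread("pics/w1.png")
a=cv2.resize(im[215:280,250:315],(390,390),interpolation=cv2.INTER_CUBIC)
b=cv2.resize(im[160:300,10:150],(390,390),interpolation=cv2.INTER_CUBIC)
cv2.imwrite("pics/w1c.png",np.hstack([a,b]))
print("hole",at_z("wrist",[68,234],.112,P),"handle foot z.. top centre",)
E
```

```text
hole [ 0.4819 -0.1211  0.112 ] handle foot z.. top centre
```

View pics/w1c.png

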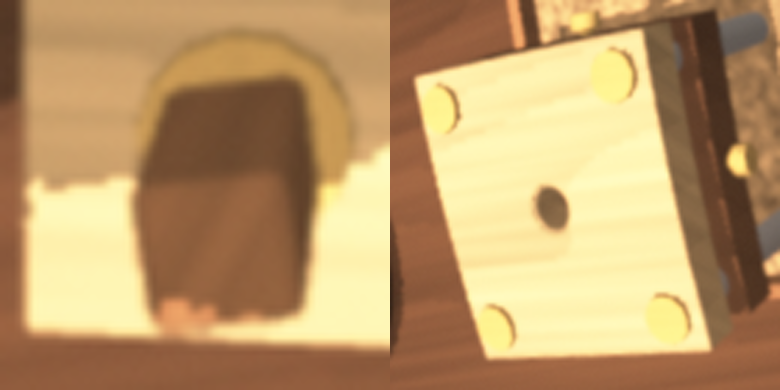

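```bash
python3 - <<'E'
from h import *
P=camera_params("wrist")
f=lambda x,y,z:at_z("wrist",[250+x/6,215+y/6],z,P)
for (a,b,z) in(((167,95),(300,80),.076),((155,322),(300,315),.126)):
    p,q=f(*a,z),f(*b,z);d=q-p;print(p,q,np.linalg.norm(d),"yaw",np.arctan2(d[1],d[0]))
g=lambda x,y,z=.112:at_z("wrist",[10+x*140/390,160+y*140/390],z,P)
c=[g(25,77),g(252,28),g(322,350),g(97,358)]
for i in range(4):
    d=c[(i+1)%4]-c[i];print(c[i],np.linalg.norm(d),np.arctan2(d[1],d[0]))
print("hole",g(162,208),"plate mid",np.mean(c,0))
# tray yaw top
E
```

```text
[0.5249 0.078  0.076 ] [0.526  0.0985 0.076 ] 0.020483260013371085 yaw 1.5202383047138956
[0.5418 0.0783 0.126 ] [0.544  0.0976 0.126 ] 0.01947889104517947 yaw 1.46189803811513
[ 0.423 -0.172  0.112] 0.11016373938989044 1.4826627037495412
[ 0.4327 -0.0623  0.112 ] 0.11022350705325426 -0.08957905274780822
[ 0.5425 -0.0722  0.112 ] 0.11049647468516811 -1.6584980597537047
[ 0.5328 -0.1822  0.112 ] 0.11027221202286039 3.0489969191095923
hole [ 0.4825 -0.1212  0.112 ] plate mid [ 0.4828 -0.1222  0.112 ]
```

```bash
python3 -c "
from h import *
go(.535,.0877,.16,1.49);go(.535,.0877,.085,1.49)"
```

```text
shift [-22.7 -28.   98.4] twist [-0.     -0.     -0.0847] yaw 1.4900000000000002
shift [-22.7 -28.  173.4] twist [-0.     -0.     -0.0847] yaw 1.4900000000000002
```

{"method": "carry_out", "body": {
  "translation": [
    [-6,-7,20],
    [-12,-14,45],
    [-18,-22,70],
    [-23,-28,90],
    [-23,-28,96],
    [-23,-28,98],
    [-23,-28,98]
  ],
  "twist": [
    [0,0,-0.02],
    [0,0,-0.04],
    [0,0,-0.06],
    [0,0,-0.085],
    [0,0,-0.085],
    [0,0,-0.085],
    [0,0,-0.085]
  ],
  "hand": [1,1,1,1,1,1,1]
}}

```text
time_s: 3.48
eef_pos: [0.5354, 0.0873, 0.1604]
tool_rot: [0.041, 0.999, 0.0, -0.0]
contact_force: [0.4, -0.1, 0.9]
finger_gap: 0.0855
grasp_force: 0.0
```

```bash
python3 - <<'E'
from h import *
s=robot.state();print(s["time_s"],s["eef_pos"])
P=camera_params("wrist");im=read_camera("wrist");cv2.imwrite("pics/w2.png",im[...,::-1])
for n,z in(("drift_grip",.101),("stand_mouth",.07),("mould_about",.112)):
    for r in finder.pinpoint(n,"wrist")[:1]: print(n,np.array(r["position"]),r["confidence"],at_z("wrist",r["position"],z,P))
go(.535,.0877,.085,1.49)
E
```

```text
3.4833 [0.5354 0.0873 0.1604]
drift_grip [316.5 267.2] 0.71 [0.5347 0.0843 0.101 ]
mould_about [317.3 264.8] 0.69 [0.5288 0.0853 0.112 ]
shift [ 1.9  0.1 77.3] twist [ 0.0005  0.0032 -0.0006] yaw 1.4900000000000002
```

View pics/w2.png

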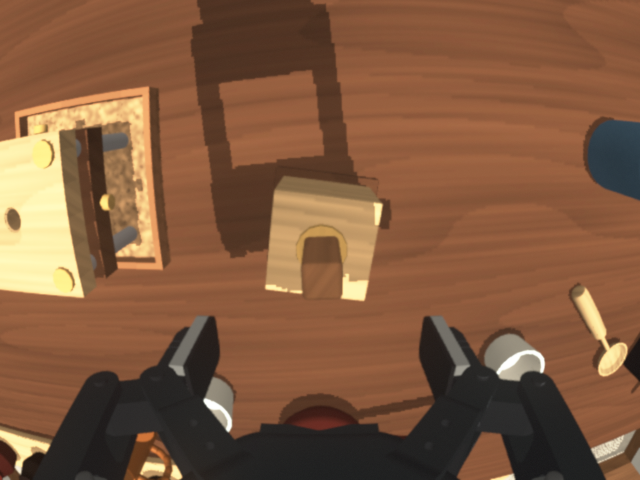

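The handle sits at about (322,268), square with the picture and midway between the fingers (columns 195–440). I descend and grip.

{"method": "carry_out", "body": {
  "translation": [
    [1,0,25],
    [1,0,50],
    [1,0,70],
    [1,0,76],
    [1,0,76],
    [1,0,76],
    [1,0,76],
    [1,0,76],
    [1,0,76],
    [1,0,76],
    [1,0,76],
    [1,0,76]
  ],
  "twist": [
    [0,0,0],
    [0,0,0],
    [0,0,0],
    [0,0,0],
    [0,0,0],
    [0,0,0],
    [0,0,0],
    [0,0,0],
    [0,0,0],
    [0,0,0],
    [0,0,0],
    [0,0,0]
  ],
  "hand": [1,1,1,1,1,0,0,0,0,0,0,0]
}}

```text
time_s: 4.68
eef_pos: [0.5355, 0.0871, 0.0855]
tool_rot: [0.041, 0.999, 0.0, 0.001]
contact_force: [0.3, 0.9, 4.2]
finger_gap: 0.0214
grasp_force: 59.3
```

{"method": "carry_out", "body": {
  "translation": [
    [0,0,0],
    [0,0,0],
    [0,0,0]
  ],
  "twist": [
    [0,0,0],
    [0,0,0],
    [0,0,0]
  ],
  "hand": [0,0,0]
}}

```text
time_s: 4.93
eef_pos: [0.5356, 0.0871, 0.0855]
tool_rot: [0.041, 0.999, 0.0, 0.001]
contact_force: [0.2, 0.7, 5.2]
finger_gap: 0.0213
grasp_force: 59.3
```

{"method": "carry_out", "body": {
  "translation": [
    [0,0,-8],
    [0,0,-22],
    [0,0,-40],
    [0,0,-60],
    [0,0,-82],
    [0,0,-105],
    [0,0,-125],
    [0,0,-135],
    [0,0,-135]
  ],
  "twist": [
    [0,0,0],
    [0,0,0],
    [0,0,0],
    [0,0,0],
    [0,0,0],
    [0,0,0],
    [0,0,0],
    [0,0,0],
    [0,0,0]
  ],
  "hand": [0,0,0,0,0,0,0,0,0]
}}

```text
time_s: 5.68
eef_pos: [0.536, 0.087, 0.222]
tool_rot: [0.041, 0.999, 0.0, 0.002]
contact_force: [0.5, -0.0, 0.0]
finger_gap: 0.0214
grasp_force: 59.4
```

```bash
python3 - <<'E'
from h import *
s=robot.state();print(s["time_s"],s["eef_pos"],s["contact_force"])
P=camera_params("wrist");im=read_camera("wrist")
for r in finder.pinpoint("stand_mouth","wrist")[:1]: print(np.array(r["position"]),r["confidence"],at_z("wrist",r["position"],.07,P))
cv2.imwrite("pics/w3.png",im[...,::-1])
go(.4825,-.1212,.218,1.483)
E
```

```text
5.6833 [0.536 0.087 0.222] [ 0.5387 -0.0103  0.0084]
[322.3 221.6] 0.79 [0.534  0.0883 0.07  ]
shift [  34.2 -211.6    0.6] twist [-0.0002 -0.0013  0.006 ] yaw 1.483
```

{"method": "carry_out", "body": {
  "translation": [
    [2,-12,0],
    [6,-35,0],
    [10,-62,0],
    [15,-92,0],
    [20,-122,0],
    [25,-152,0],
    [30,-180,0],
    [33,-202,0],
    [34,-211,0],
    [34,-212,0],
    [34,-212,0],
    [34,-212,0]
  ],
  "twist": [
    [0,0,0],
    [0,0,0],
    [0,0,0],
    [0,0,0],
    [0,0,0],
    [0,0,0],
    [0,0,0],
    [0,0,0.006],
    [0,0,0.006],
    [0,0,0.006],
    [0,0,0.006],
    [0,0,0.006]
  ],
  "hand": [0,0,0,0,0,0,0,0,0,0,0,0]
}}

```text
time_s: 6.78
eef_pos: [0.483, -0.1207, 0.2186]
tool_rot: [0.044, 0.999, 0.001, -0.001]
contact_force: [-0.3, -0.3, -1.2]
finger_gap: 0.0219
grasp_force: 59.4
```

```bash
python3 - <<'E'
from h import *
s=robot.state();print(s["time_s"],s["eef_pos"],s["contact_force"])
P=camera_params("wrist");im=read_camera("wrist")
for n,z in(("mould_about",.112),("drift_tip",s["eef_pos"][2]-.0735),("tray_mid",.008)):
  for r in finder.pinpoint(n,"wrist")[:1]: print(n,np.array(r["position"]),r["confidence"],at_z("wrist",r["position"],z,P))
cv2.imwrite("pics/w4.png",im[...,::-1])
print(proj("wrist",np.array([.4825,-.1212,.112]),P),proj("wrist",s["eef_pos"]-[0,0,.0735],P))
E
```

```text
6.7833 [ 0.483  -0.1207  0.2186] [-0.2645 -0.3026 -1.1855]
drift_tip [317.9 253.7] 0.66 [ 0.479  -0.1225  0.1451]
tray_mid [315.1 335.8] 0.65 [ 0.6262 -0.1389  0.008 ]
[320.3116 242.0427] [321.429  259.4429]
```

View pics/w4.png

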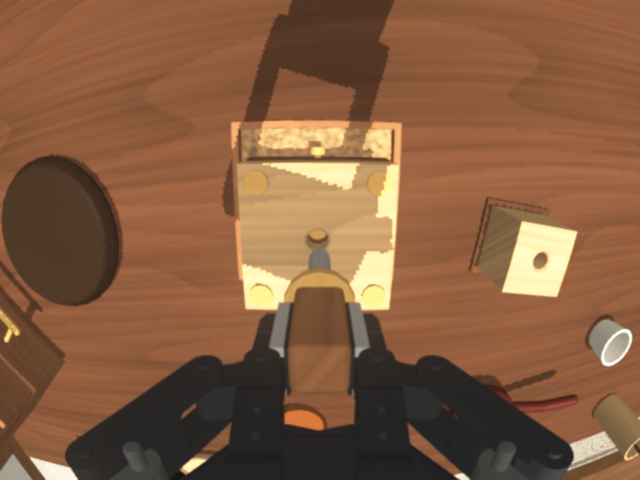

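The hole shows at about (317,238) and the foot at about (319,254). Their offset agrees with the drift standing over the hole within about 1 mm, so I lower it carefully.

{"method": "carry_out", "body": {
  "translation": [
    [0,0,8],
    [0,0,18],
    [0,0,26],
    [0,0,30],
    [0,0,32],
    [0,0,33],
    [0,0,34],
    [0,0,35],
    [0,0,35]
  ],
  "twist": [
    [0,0,0],
    [0,0,0],
    [0,0,0],
    [0,0,0],
    [0,0,0],
    [0,0,0],
    [0,0,0],
    [0,0,0],
    [0,0,0]
  ],
  "hand": [0,0,0,0,0,0,0,0,0]
}}

```text
time_s: 7.73
eef_pos: [0.4835, -0.1216, 0.1846]
tool_rot: [0.044, 0.999, -0.0, 0.0]
contact_force: [0.6, -0.5, -1.2]
finger_gap: 0.0211
grasp_force: 59.4
```

{"method": "carry_out", "body": {
  "translation": [
    [0,0,0.7],
    [0,0,1.3],
    [0,0,2],
    [0,0,2.5],
    [0,0,3],
    [0,0,3]
  ],
  "twist": [
    [0,0,0],
    [0,0,0],
    [0,0,0],
    [0,0,0],
    [0,0,0],
    [0,0,0]
  ],
  "hand": [0,0,0,0,0,0]
}}

```text
time_s: 8.23
eef_pos: [0.4833, -0.1215, 0.1813]
tool_rot: [0.044, 0.999, 0.0, -0.0]
contact_force: [-0.7, 0.3, -1.4]
finger_gap: 0.0213
grasp_force: 59.4
```

{"method": "carry_out", "body": {
  "translation": [
    [0,0,1],
    [0,0,2],
    [0,0,3.5],
    [0,0,5],
    [0,0,6.5],
    [0,0,8],
    [0,0,9.5],
    [0,0,11],
    [0,0,12],
    [0,0,12],
    [0,0,12],
    [0,0,12]
  ],
  "twist": [
    [0,0,0],
    [0,0,0],
    [0,0,0],
    [0,0,0],
    [0,0,0],
    [0,0,0],
    [0,0,0],
    [0,0,0],
    [0,0,0],
    [0,0,0],
    [0,0,0],
    [0,0,0]
  ],
  "hand": [0,0,0,0,0,0,0,0,0,0,0,0]
}}

```text
time_s: 9.23
eef_pos: [0.4834, -0.1215, 0.1694]
tool_rot: [0.044, 0.999, -0.0, 0.0]
contact_force: [0.8, 0.7, -1.0]
finger_gap: 0.0209
grasp_force: 59.4
```

{"method": "carry_out", "body": {
  "translation": [
    [0,0,1],
    [0,0,2],
    [0,0,2.5],
    [0,0,3],
    [0,0,3.5],
    [0,0,4],
    [0,0,4.5],
    [0,0,5],
    [0,0,5]
  ],
  "twist": [
    [0,0,0],
    [0,0,0],
    [0,0,0],
    [0,0,0],
    [0,0,0],
    [0,0,0],
    [0,0,0],
    [0,0,0],
    [0,0,0]
  ],
  "hand": [0,0,0,0,0,0,0,0,0]
}}

```text
time_s: 9.98
eef_pos: [0.4833, -0.1215, 0.1643]
tool_rot: [0.044, 0.999, 0.0, -0.0]
contact_force: [0.8, 0.9, -1.1]
finger_gap: 0.0215
grasp_force: 59.4
```

{"method": "carry_out", "body": {
  "translation": [
    [0,0,0.5],
    [0,0,1],
    [0,0,1.5],
    [0,0,2],
    [0,0,2.5],
    [0,0,3],
    [0,0,3.5],
    [0,0,4],
    [0,0,4]
  ],
  "twist": [
    [0,0,0],
    [0,0,0],
    [0,0,0],
    [0,0,0],
    [0,0,0],
    [0,0,0],
    [0,0,0],
    [0,0,0],
    [0,0,0]
  ],
  "hand": [0,0,0,0,0,0,0,0,0]
}}

```text
time_s: 10.73
eef_pos: [0.4832, -0.1215, 0.1602]
tool_rot: [0.044, 0.999, 0.0, -0.0]
contact_force: [-0.3, -0.8, -2.1]
finger_gap: 0.0217
grasp_force: 59.4
```

{"method": "carry_out", "body": {
  "translation": [
    [0,0,0.5],
    [0,0,1],
    [0,0,1.5],
    [0,0,2],
    [0,0,2.5],
    [0,0,3],
    [0,0,3]
  ],
  "twist": [
    [0,0,0],
    [0,0,0],
    [0,0,0],
    [0,0,0],
    [0,0,0],
    [0,0,0],
    [0,0,0]
  ],
  "hand": [0,0,0,0,0,0,0]
}}

```text
time_s: 11.32
eef_pos: [0.4836, -0.1215, 0.1578]
tool_rot: [0.044, 0.999, -0.0, 0.0]
contact_force: [-0.9, 1.1, 1.2]
finger_gap: 0.0213
grasp_force: 59.8
```

```bash
python3 - <<'E'
from h import *
im=read_camera("scene")
print(finder.pinpoint("drift_grip","scene")[:1],robot.state()["contact_force"])
P=camera_params("scene");c=proj("scene",np.array([.483,-.121,.09]),P).astype(int);print(c)
a=im[c[1]-50:c[1]+40,c[0]-50:c[0]+50]
w=read_camera("wrist")
cv2.imwrite("pics/s5.png",np.hstack([cv2.resize(a,(400,360),interpolation=cv2.INTER_CUBIC),cv2.resize(w[100:400,150:483],(400,360))])[...,::-1])
E
```

```text
[{'position': [257.5, 166.6], 'confidence': 0.85}] [-1.7241 -0.6453  1.7949]
[262 192]
```

View pics/s5.png

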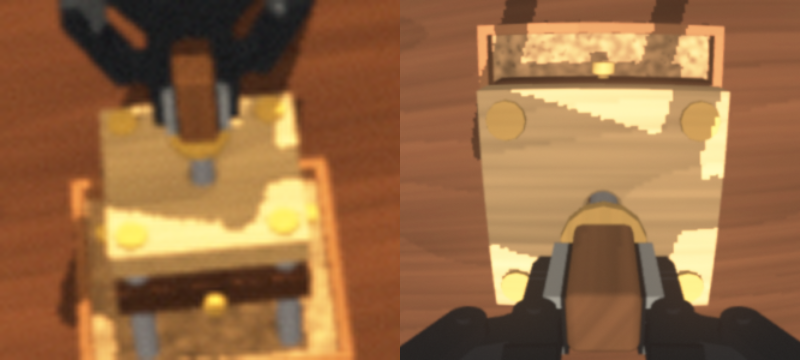

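The drift stands in the hole with its collar still well above the plate, and a light contact is starting. I keep pushing in small steps.

{"method": "carry_out", "body": {
  "translation": [
    [0,0,0.4],
    [0,0,0.8],
    [0,0,1.2],
    [0,0,1.6],
    [0,0,2],
    [0,0,2]
  ],
  "twist": [
    [0,0,0],
    [0,0,0],
    [0,0,0],
    [0,0,0],
    [0,0,0],
    [0,0,0]
  ],
  "hand": [0,0,0,0,0,0]
}}

```text
time_s: 11.97
eef_pos: [0.4843, -0.1219, 0.1566]
tool_rot: [0.044, 0.999, -0.0, 0.001]
contact_force: [-0.8, -0.4, 4.1]
finger_gap: 0.0213
grasp_force: 60.3
```

{"method": "carry_out", "body": {
  "translation": [
    [0,0,0.4],
    [0,0,0.8],
    [0,0,1.2],
    [0,0,1.6],
    [0,0,2],
    [0,0,2]
  ],
  "twist": [
    [0,0,0],
    [0,0,0],
    [0,0,0],
    [0,0,0],
    [0,0,0],
    [0,0,0]
  ],
  "hand": [0,0,0,0,0,0]
}}

```text
time_s: 12.47
eef_pos: [0.4837, -0.1216, 0.1536]
tool_rot: [0.044, 0.999, -0.0, 0.0]
contact_force: [0.1, 0.7, 2.3]
finger_gap: 0.021
grasp_force: 60.1
```

{"method": "carry_out", "body": {
  "translation": [
    [0,0,0.5],
    [0,0,1],
    [0,0,1.5],
    [0,0,2],
    [0,0,2.5],
    [0,0,3],
    [0,0,3]
  ],
  "twist": [
    [0,0,0],
    [0,0,0],
    [0,0,0],
    [0,0,0],
    [0,0,0],
    [0,0,0],
    [0,0,0]
  ],
  "hand": [0,0,0,0,0,0,0]
}}

```text
time_s: 13.05
eef_pos: [0.4832, -0.1215, 0.1501]
tool_rot: [0.044, 0.999, -0.0, -0.0]
contact_force: [0.4, -0.8, 1.5]
finger_gap: 0.0214
grasp_force: 59.9
```

{"method": "carry_out", "body": {
  "translation": [
    [0,0,0.5],
    [0,0,1],
    [0,0,1.5],
    [0,0,2],
    [0,0,2.5],
    [0,0,3],
    [0,0,3.5],
    [0,0,4],
    [0,0,4.5],
    [0,0,5],
    [0,0,5]
  ],
  "twist": [
    [0,0,0],
    [0,0,0],
    [0,0,0],
    [0,0,0],
    [0,0,0],
    [0,0,0],
    [0,0,0],
    [0,0,0],
    [0,0,0],
    [0,0,0],
    [0,0,0]
  ],
  "hand": [0,0,0,0,0,0,0,0,0,0,0]
}}

```text
time_s: 13.97
eef_pos: [0.4833, -0.1215, 0.1451]
tool_rot: [0.044, 0.999, -0.0, -0.0]
contact_force: [0.9, -0.4, 2.3]
finger_gap: 0.0212
grasp_force: 59.9
```

{"method": "carry_out", "body": {
  "translation": [
    [0,0,0.7],
    [0,0,1.4],
    [0,0,2.1],
    [0,0,2.8],
    [0,0,3.5],
    [0,0,4.2],
    [0,0,4.9],
    [0,0,5.6],
    [0,0,6.3],
    [0,0,7],
    [0,0,7]
  ],
  "twist": [
    [0,0,0],
    [0,0,0],
    [0,0,0],
    [0,0,0],
    [0,0,0],
    [0,0,0],
    [0,0,0],
    [0,0,0],
    [0,0,0],
    [0,0,0],
    [0,0,0]
  ],
  "hand": [0,0,0,0,0,0,0,0,0,0,0]
}}

```text
time_s: 14.88
eef_pos: [0.483, -0.1214, 0.138]
tool_rot: [0.044, 0.999, 0.0, -0.0]
contact_force: [0.4, 0.1, -0.7]
finger_gap: 0.0215
grasp_force: 59.6
```

{"method": "carry_out", "body": {
  "translation": [
    [0,0,0.7],
    [0,0,1.4],
    [0,0,2.1],
    [0,0,2.8],
    [0,0,3.5],
    [0,0,4.2],
    [0,0,4.9],
    [0,0,5.6],
    [0,0,6.3],
    [0,0,7],
    [0,0,7]
  ],
  "twist": [
    [0,0,0],
    [0,0,0],
    [0,0,0],
    [0,0,0],
    [0,0,0],
    [0,0,0],
    [0,0,0],
    [0,0,0],
    [0,0,0],
    [0,0,0],
    [0,0,0]
  ],
  "hand": [0,0,0,0,0,0,0,0,0,0,0]
}}

```text
time_s: 15.8
eef_pos: [0.4832, -0.1215, 0.1312]
tool_rot: [0.044, 0.999, 0.0, -0.0]
contact_force: [0.3, -0.3, -1.9]
finger_gap: 0.0215
grasp_force: 59.6
```

```bash
python3 - <<'E'
from h import *
im=read_camera("scene")
print(robot.state()["contact_force"])
a=im[142:242,207:317]
w=read_camera("wrist")
cv2.imwrite("pics/s6.png",np.hstack([cv2.resize(a,(440,400),interpolation=cv2.INTER_CUBIC),cv2.resize(w[120:360,210:426],(360,400))])[...,::-1])
E
```

```text
[-0.1306  0.0592 -1.0799]
```

View pics/s6.png

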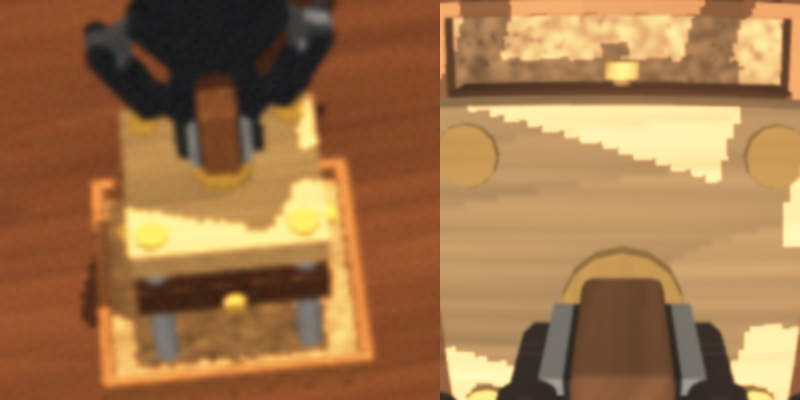

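The drift is nearly at full depth with its collar just above the plate, but the slug is hidden under the mould. I go to light collar contact to be sure.

{"method": "carry_out", "body": {
  "translation": [
    [0,0,0.5],
    [0,0,1],
    [0,0,1.5],
    [0,0,2],
    [0,0,2.5],
    [0,0,3],
    [0,0,3]
  ],
  "twist": [
    [0,0,0],
    [0,0,0],
    [0,0,0],
    [0,0,0],
    [0,0,0],
    [0,0,0],
    [0,0,0]
  ],
  "hand": [0,0,0,0,0,0,0]
}}

```text
time_s: 16.48
eef_pos: [0.4833, -0.1215, 0.1283]
tool_rot: [0.044, 0.999, 0.0, -0.0]
contact_force: [-0.3, -0.0, -1.1]
finger_gap: 0.0213
grasp_force: 59.6
```

{"method": "carry_out", "body": {
  "translation": [
    [0,0,0.5],
    [0,0,1],
    [0,0,1.5],
    [0,0,2],
    [0,0,2]
  ],
  "twist": [
    [0,0,0],
    [0,0,0],
    [0,0,0],
    [0,0,0],
    [0,0,0]
  ],
  "hand": [0,0,0,0,0]
}}

```text
time_s: 16.9
eef_pos: [0.4834, -0.1215, 0.1275]
tool_rot: [0.044, 0.999, 0.0, -0.0]
contact_force: [-2.0, 0.1, 5.2]
finger_gap: 0.021
grasp_force: 60.4
```

Collar contact came at z 0.1275 exactly as expected, so the drift has not slipped and is at full depth; the slug is out. I lift and return.

{"method": "carry_out", "body": {
  "translation": [
    [0,0,-4],
    [0,0,-12],
    [0,0,-22],
    [0,0,-34],
    [0,0,-48],
    [0,0,-62],
    [0,0,-76],
    [0,0,-88],
    [0,0,-95],
    [0,0,-95]
  ],
  "twist": [
    [0,0,0],
    [0,0,0],
    [0,0,0],
    [0,0,0],
    [0,0,0],
    [0,0,0],
    [0,0,0],
    [0,0,0],
    [0,0,0],
    [0,0,0]
  ],
  "hand": [0,0,0,0,0,0,0,0,0,0]
}}

```text
time_s: 17.73
eef_pos: [0.4848, -0.1221, 0.2242]
tool_rot: [0.044, 0.999, -0.001, 0.002]
contact_force: [0.6, -0.9, -0.5]
finger_gap: 0.0215
grasp_force: 59.4
```

```bash
python3 -c "
from h import *
s=robot.state();print(s['time_s'],s['eef_pos'],s['contact_force']);go(.5356,.0871,.215,1.489)"
```

```text
17.7333 [ 0.4848 -0.1221  0.2242] [ 0.6191 -0.9394 -0.531 ]
shift [-32.2 212.8   9.1] twist [-0.0015  0.0048 -0.006 ] yaw 1.4889999999999999
```

{"method": "carry_out", "body": {
  "translation": [
    [-2,12,0],
    [-6,35,0],
    [-10,62,0],
    [-14,92,0],
    [-18,122,0],
    [-23,152,0],
    [-27,180,0],
    [-31,202,0],
    [-32,212,0],
    [-32,213,0],
    [-32,213,0],
    [-32,213,0]
  ],
  "twist": [
    [0,0,0],
    [0,0,0],
    [0,0,0],
    [0,0,0],
    [0,0,0],
    [0,0,0],
    [0,0,0],
    [0,0,-0.006],
    [0,0,-0.006],
    [0,0,-0.006],
    [0,0,-0.006],
    [0,0,-0.006]
  ],
  "hand": [0,0,0,0,0,0,0,0,0,0,0,0]
}}

```text
time_s: 18.73
eef_pos: [0.5333, 0.0871, 0.2207]
tool_rot: [0.041, 0.999, -0.0, -0.001]
contact_force: [0.5, -0.1, -1.6]
finger_gap: 0.0208
grasp_force: 59.3
```

```bash
python3 - <<'E'
from h import *
s=robot.state();P=camera_params("wrist");print(s["eef_pos"])
im=read_camera("wrist");cv2.imwrite("pics/w7.png",cv2.resize(im[150:350,220:420],(600,600),interpolation=cv2.INTER_CUBIC)[...,::-1])
z=s["eef_pos"][2]-.0735
for n,zz in(("stand_mouth",.07),("drift_tip",z)):
  for r in finder.pinpoint(n,"wrist")[:1]: print(n,np.array(r["position"]),r["confidence"],at_z("wrist",r["position"],zz,P))
print("pred tip",proj("wrist",np.r_[s["eef_pos"][:2],z],P),"pred mouth",proj("wrist",np.r_[s["eef_pos"][:2],.07],P))
go(.5355,.0873,.15,1.489)
E
```

```text
[0.5333 0.0871 0.2207]
stand_mouth [321.4 226.3] 0.68 [0.5339 0.0873 0.07  ]
drift_tip [319.4 254.6] 0.96 [0.5299 0.086  0.1472]
pred tip [321.6794 259.4783] pred mouth [321.158  225.5787]
shift [-1.8  0.8 71.3] twist [-0.0004 -0.0002 -0.0017] yaw 1.4889999999999999
```

View pics/w7.png

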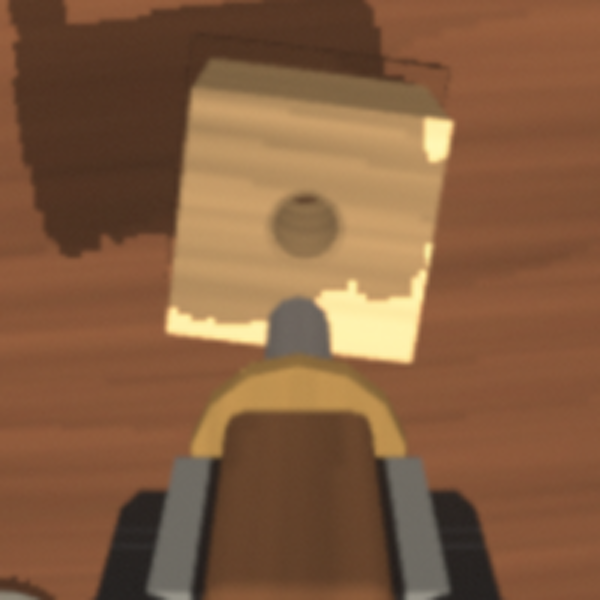

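The hole is at crop (306,225), i.e. picture (322,225), and the foot at about (319.7,255). Correcting for the camera bias, the drift needs about 3 mm along +x.

{"method": "carry_out", "body": {
  "translation": [
    [-1,0,12],
    [-2,1,30],
    [-3,1,48],
    [-3,1,62],
    [-3,1,70],
    [-3,1,74],
    [-3,1,77],
    [-3,1,79],
    [-3,1,81],
    [-3,1,83],
    [-3,1,83]
  ],
  "twist": [
    [0,0,0],
    [0,0,0],
    [0,0,0],
    [0,0,0],
    [0,0,0],
    [0,0,0],
    [0,0,0],
    [0,0,0],
    [0,0,0],
    [0,0,0],
    [0,0,0]
  ],
  "hand": [0,0,0,0,0,0,0,0,0,0,0]
}}

```text
time_s: 19.8
eef_pos: [0.5372, 0.0887, 0.1386]
tool_rot: [0.041, 0.999, 0.0, 0.0]
contact_force: [-0.3, -0.1, -2.3]
finger_gap: 0.0211
grasp_force: 59.3
```

{"method": "carry_out", "body": {
  "translation": [
    [0.4,-0.4,3],
    [0.8,-0.8,7],
    [0.8,-0.8,12],
    [0.8,-0.8,17],
    [0.8,-0.8,22],
    [0.8,-0.8,26],
    [0.8,-0.8,30],
    [0.8,-0.8,30]
  ],
  "twist": [
    [0,0,0],
    [0,0,0],
    [0,0,0],
    [0,0,0],
    [0,0,0],
    [0,0,0],
    [0,0,0],
    [0,0,0]
  ],
  "hand": [0,0,0,0,0,0,0,0]
}}

```text
time_s: 20.47
eef_pos: [0.5352, 0.0879, 0.1071]
tool_rot: [0.041, 0.999, -0.0, -0.001]
contact_force: [-1.0, -0.0, -2.2]
finger_gap: 0.0212
grasp_force: 59.3
```

{"method": "carry_out", "body": {
  "translation": [
    [0,0,4],
    [0,0,8],
    [0,0,12],
    [0,0,15],
    [0,0,18],
    [0,0,20],
    [0,0,21],
    [0,0,22],
    [0,0,22]
  ],
  "twist": [
    [0,0,0],
    [0,0,0],
    [0,0,0],
    [0,0,0],
    [0,0,0],
    [0,0,0],
    [0,0,0],
    [0,0,0],
    [0,0,0]
  ],
  "hand": [0,0,0,0,0,0,0,0,0]
}}

```text
time_s: 21.22
eef_pos: [0.5361, 0.0879, 0.0863]
tool_rot: [0.041, 0.999, -0.0, -0.0]
contact_force: [0.1, 0.6, -1.3]
finger_gap: 0.0212
grasp_force: 59.3
```

{"method": "carry_out", "body": {
  "translation": [
    [0,0,0.7],
    [0,0,0.7],
    [0,0,0.7],
    [0,0,0.7],
    [0,0,0.7],
    [0,0,0.7],
    [0,0,0.7],
    [0,0,0.7],
    [0,0,0.7],
    [0,0,0.7]
  ],
  "twist": [
    [0,0,0],
    [0,0,0],
    [0,0,0],
    [0,0,0],
    [0,0,0],
    [0,0,0],
    [0,0,0],
    [0,0,0],
    [0,0,0],
    [0,0,0]
  ],
  "hand": [0,0,1,1,1,1,1,1,1,1]
}}

```text
time_s: 22.05
eef_pos: [0.5361, 0.0879, 0.0857]
tool_rot: [0.041, 0.999, -0.0, 0.0]
contact_force: [0.4, 0.3, 0.1]
finger_gap: 0.0856
grasp_force: 0.0
```

{"method": "carry_out", "body": {
  "translation": [
    [0,0,-8],
    [0,0,-22],
    [0,0,-40],
    [0,0,-60],
    [0,0,-80],
    [0,0,-100],
    [0,0,-115],
    [0,0,-120],
    [0,0,-120],
    [0,0,-120]
  ],
  "twist": [
    [0,0,0],
    [0,0,0],
    [0,0,0],
    [0,0,0],
    [0,0,0],
    [0,0,0],
    [0,0,0],
    [0,0,0],
    [0,0,0],
    [0,0,0]
  ],
  "hand": [1,1,1,1,1,1,1,1,1,1]
}}

```text
time_s: 22.88
eef_pos: [0.5359, 0.0879, 0.2055]
tool_rot: [0.041, 0.999, -0.0, -0.0]
contact_force: [0.3, -0.0, 0.1]
finger_gap: 0.0855
grasp_force: 0.0
```

```bash
python3 - <<'E'
from h import *
P=camera_params("wrist");read_camera("wrist");read_camera("scene");o=[]
r=finder.pinpoint("drift_grip","wrist")[0]; print(r,at_z("wrist",r["position"],.101,P))
r2=finder.pinpoint("drift_grip","scene")[0]; print(r2,at_z("scene",r2["position"],.101))
print(tri([ray("wrist",r["position"],P),ray("scene",r2["position"])]),robot.state()["finger_gap"])
E
```

```text
{'position': [317.0, 240.7], 'confidence': 0.81} [0.5337 0.085  0.101 ]
{'position': [356.5, 191.6], 'confidence': 0.65} [0.5345 0.0866 0.101 ]
[0.5341 0.0859 0.1006] 0.08551526313609395
```

The drift is back at its original place and height, released, and the gripper is clear.

```bash
python3 -c "
from h import *
print(robot.close_job())"
```

```text
the job is handed in; nothing more can be done
None
```

I pushed the slug out through the mould and stood the drift back fully down in its stand, released; the job is handed in at about 23 s, and force readings at the mould stayed near 5 N. I never saw the slug on the tray, since the mould hid it. That it dropped is inferred from the drift reaching full depth (collar on the plate) and the resistance vanishing.

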